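Clip and clamp the die plate of an incense-stick press

TASK

The steel die plate lies in its bed on the green incense-stick press. Swing the spring clip by its yellow knob onto the plate as far as it goes, and after that flip the red cam lever over its high point, away from the robot, until it snaps fully closed, reaching in at a slant below the two steel guide bars. Do not bump the bars, leave the other things where they are, and let go of everything.

Things in the scene. Friction and masses are not known exactly. Their poses are not given: they have to be found in the camera images.
- press: Press head, fixed, but in another place and yaw each time: green steel housing 280 (x) x 360 (y) x 70 mm (z). Origin: centre of its underside, on the table; x points away from the robot at yaw 0, y left, z up. The clip's post stands on its right part, the lever's bracket on its left part. Uprights at its x 95, y 160 and -160 mm carry the guide bars.
- bars: Two level steel guide bars, 18 mm thick, 340 mm long, along the press's y, fixed above the far side of the press and the closed lever. Origin: middle of the nearer bar (press x 65, y 0, z 260 mm); the other lies 60 mm farther in x. Not to be bumped: a tool pointing straight down cannot follow the lever under them; one leaning back towards the robot by some 40 degrees can.
- lever_pivot (a point): Point on the axis of the cam lever, in the middle of its black bracket (press x -20, y 60, z 115 mm). The lever turns about the press's y axis. The bracket's two upright cheeks span press x -50 to 10, y 39 to 81 mm, up to z 145 mm.
- lever_grip (a point): Centre of the red paddle of the cam lever, 95 mm from the pivot axis; it moves with the lever. The paddle is a flat bar 70 mm long (60 to 130 mm from the pivot), 26 mm wide along the press's y, 14 mm thick, so its faces lie 7 mm either side of this point.
- lever (a joint): Cam lever's angle, rad. 0 = open: it stands up, leaning 20 deg back to the robot (110 deg up from the press's +x), where it starts. Grows as it goes over the top and down to +x. A spring resists with up to 0.7 Nm (7 N at the paddle), most near 0.8. High point 1.5 (24 deg above level); short of it it springs back, past it it snaps by itself to its stop at 1.85 = closed (4 deg above level).
- clip_pivot (a point): Pivot screw of the spring clip (press x -30, y -115, z 85 mm); the clip turns about the vertical through it.
- clip_knob (a point): Centre of the top of the clip's yellow knob, an upright round pin 14 mm thick and 30 mm tall standing on the clip strip, 52 mm from the pivot; the strip is 14 mm wide and 3 mm thick, its top at press z 88 mm, and reaches 66 mm from the pivot. The knob's top is at press z 118 mm.
- clip (a joint): Angle of the clip in rad, growing clockwise seen from above. 0 = parked, pointing to the press's -x (towards the robot); 1.57 = its stop, pointing to +y with its end lying over the die plate. It stays where it is left (a drag of about 1.5 N at the knob). It starts between 0 and 0.4.
- die_plate (a point): Centre of the top of the steel die plate (90 x 105 x 12 mm) that lies fixed in its bed on the press, at press x -20, y -22, z 82 mm, edges along the press's axes. A dark clamp foot with a rubber pad (press x -33 to -7, y 3 to 39 mm, up to z 113 mm) hangs over its left side; the lever drives it 11 mm down onto the plate.
- coupling: Bystander: loose hexagonal steel pipe coupling, 38 mm wide, 42 mm tall, standing on the right rear part of the housing. Origin: centre of its underside. Leave it.
- cup: Bystander: red plastic cup, 72 mm wide, 85 mm tall, on the table. Origin: centre of its underside. Leave it.
- jar: Bystander: amber glass jar with a white cap, 64 mm wide, 100 mm tall, on the table. Origin: centre of its underside. Leave it.

How it is judged (in metres and radians):
On the way, in this order (a step that is already met when the one before it is completed fails the run):
1. the clip has been swung onto the die plate (at least 1.35 rad) while the lever is still open (value of joint clip above 1.35 rad and value of joint lever below 0.5 rad), for 0.2 s.
2. the cam lever has gone over its high point and snapped closed (value of joint lever above 1.75 rad), for 0.2 s.
At the end, for the whole second after the job is handed in: The clip lies over the plate, 1.35 rad or more (stop at 1.57); the lever is closed, 1.75 rad or more (stop at 1.85); both are at rest (value of joint clip above 1.35 rad and value of joint lever above 1.75 rad and velocity of joint lever between -0.1 and 0.1 rad/s and velocity of joint clip between -0.1 and 0.1 rad/s); the robot touches nothing.
It fails at once if the guide bars are bumped (over 8 N) (contact force between bars and the fingers above 8 N or contact force between bars and the arm above 8 N).
It fails at once if a bystander is shifted more than 30 mm (distance of any of coupling, cup, jar from where it was at the start of the episode above 0.03 m).
It also fails if it takes over 51 s, if anything falls off the work surface, if the arm or the gripper's body presses on something with over 40 N, if the wrist force passes 120 N, or if a joint passes its speed limit or range.

ROBOT

A 7-joint arm with a two-finger parallel gripper is mounted at the origin on the work surface. World frame = base frame: x ahead of the robot, y to its left, z up, the work surface at z = 0. Lengths are in m, angles in degrees, forces in N, time in s.
With the tool pointing down it reaches from about 0.4 to 0.85 m from the base axis. Payload 10.4 kg.
Tool frame: the origin (TCP) lies midway between the tips of the shut fingers; the grasp point (between the pads) lies r.pinch_z behind it (r.pinch_z is the distance from the TCP to the grasp point, in m); z points along the fingers, y is the direction in which the jaws open and shut (so a half turn about z gives the same grasp; the last joint's range is limited). The gripper opens to 85 mm and grips with 20 to 120 N. Pads are 22 mm wide; open, the fingers measure 114 mm over their backs; the gripper's body (76 mm by 85 mm) begins 54 mm behind the grasp point. The pads swing forward as they close: fully open they stand 13 mm farther back than shut.
Start: joints at [62.991, 19.034, -3.707, 83.658, 1.238, 77.344, -5.071], TCP at [0.271, -0.563, 0.231] pointing down, gripper open.
Joint ranges: [-148.97, 148.97], [-28.65, 121.19], [-84.17, 76.75], [9.2, 138.47], [-72.65, 252.65], [3.7, 117.97], [-149.18, 149.18]. Speed limits (degrees/s): [127.2, 127.2, 159.86, 159.86, 180, 180, 180].

INTERFACE

Orientations are given as a 3x3 rotation matrix whose columns are the frame's x, y, z axes.
In Python, from bench import monitor, vision, job, r gives the robot as it stands. The module is installed in compiled form; this text tells all that it offers.
- The arm moves only by the tool carry_out, never from a script. Its argument "plan" is a list of rows, each a list of 3 entries, a list of its own where there are three numbers: the shift along the world's x, y, z in m, then the turn, a rotation vector about the world's x, y, z in degrees, then the finger opening in m, from 0 to 0.0854. A call has 1 to 8 rows; each row shifts and turns the commanded pose from where the row before left it; what a row does not reach is not made up. A row lasts 1/8 s, in which the tool goes at most 62.5 mm and 10.7 degrees, less where a joint would pass 70% of its speed; a pose out of reach is approached as far as the arm can. A call with a gripper value outside its range is refused whole. The fingers move at their own pace and stop on an object; the grip force is fixed at half the most. Time passes only in rows, so rows that do not move let the fingers close. It gives the time, the measured TCP pose, the force and the opening at its end, in the units of the state.
- monitor.observe(): the state, without advancing time (a new reading comes with each control period).
- vision.read_camera(name): name is "scene" or "side" or "wrist"; returns a dict with "image" (400x640x3 uint8, red, green, blue), "mtx" (3x3 intrinsics, pixels), "rvec" (rotation vector, rad) and "tvec" (3), from world to camera coordinates, as OpenCV has them. Camera axes: x right, y down, z forward; pixel columns grow to the right and rows downward; lengths in m; the calibration is good to about 2 mm. A picture is of the moment at which its call begins. There is no depth.
- job.close_job(): hands the job in, once; it reports no verdict.
The state is a dict: "clock": time; "joint_positions": joint angles; "qd": joint speeds; "tau": joint torques, N m; "position": TCP position; "orientation": TCP orientation; "force": force on the tool from outside, world axes, zero at the start; "wrist_torque": the same for the moment, N m; "finger_gap": finger opening in m.
Only numpy, scipy, OpenCV 4.12 (cv2) and the standard library are available. Lean on these libraries where they do the work, as an engineer would, in place of code of your own. Each camera call takes 0.05 s, during which the arm holds its last target.

## Working session

There is one attempt and no reset: what is moved stays moved. The work goes in short steps, Python scripts to look and compute and a tool call to move; the robot and the scene stay as the last step left them, time stands still between calls to the robot, and variables do not carry over. Pictures are saved under pics/ and viewed, and the job is handed in when it is done.

Besides the shell and the picture viewer there is one more tool, called after "Emit:" in YAML: its name, and indented under it one key for each argument. carry_out: Moves the arm, as the interface text tells. Its arguments: {"type":"object","properties":{"plan":{"type":"array","items":{"type":"array"}}},"required":["plan"]}

```bash
mkdir -p pics; python3 - <<'E'
from bench import monitor, vision, job, r
import cv2, pickle
s=monitor.observe()
print({k:s[k] for k in("clock","position","orientation","force","finger_gap")}, r.pinch_z)
d={}
for n in("scene","side","wrist"):
    c=vision.read_camera(n); d[n]=c
    cv2.imwrite(f"pics/{n}0.png",c["image"][:,:,::-1])
    print(n,c["mtx"],c["rvec"],c["tvec"])
pickle.dump(d,open("d0.pkl","wb"))
E
```

```text
{'clock': 0.0, 'position': array([ 0.2710282 , -0.56276342,  0.23051092]), 'orientation': array([[ 9.00965241e-01,  4.33890771e-01, -6.57845402e-04],
       [ 4.33891268e-01, -9.00964347e-01,  1.27023139e-03],
       [-4.15535752e-05, -1.42986771e-03, -9.99998977e-01]]), 'force': array([ 0.69830269,  0.34343599, -0.17768883]), 'finger_gap': 0.08503641115688118} 0.0187
scene [[376.58317565   0.         319.63050364]
 [  0.         376.58317565 197.31808543]
 [  0.           0.           1.        ]] [ 1.06301906  2.26897562 -1.14427066] [ 0.39239856 -0.13189063  1.56488374]
side [[460.91765609   0.         321.32525581]
 [  0.         460.91765609 195.30656059]
 [  0.           0.           1.        ]] [ 2.23835528 -0.20863454  0.07177406] [-0.60793013  0.20475394  1.61109895]
wrist [[286.32009962   0.         325.87970968]
 [  0.         286.32009962 200.4976412 ]
 [  0.           0.           1.        ]] [-2.4570423   1.54283972  0.21511425] [-0.62461565 -0.03546294  0.37801152]
```

View pics/scene0.png

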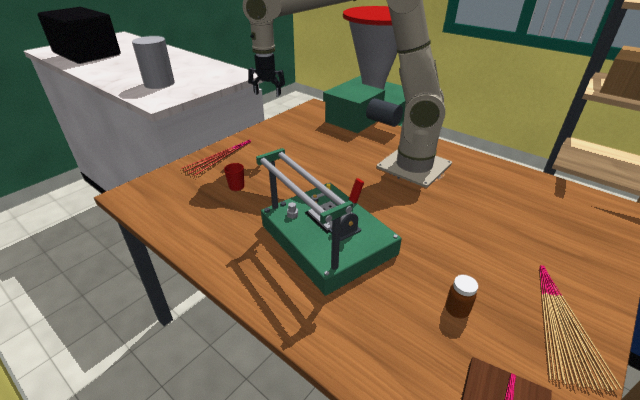

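View pics/side0.png

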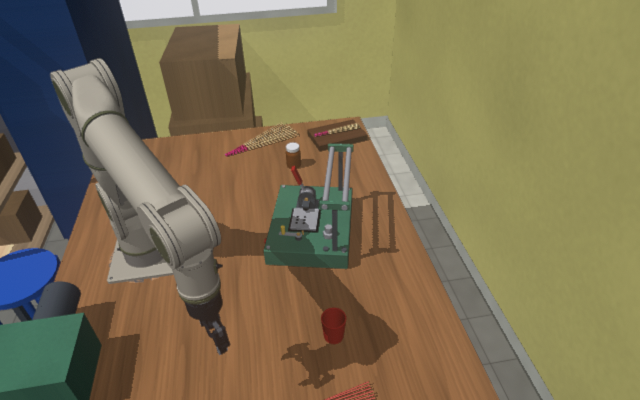

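View pics/wrist0.png

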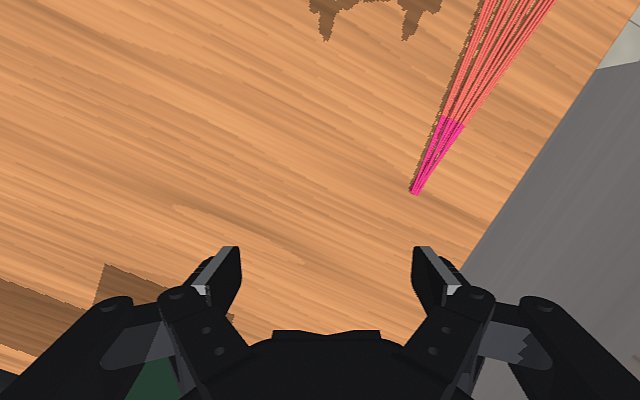

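The scene and side views both show the press: housing at about (330,235) in scene and (310,225) in side. I'll zoom in to pick features.

```bash
python3 - <<'E'
import pickle,cv2
d=pickle.load(open("d0.pkl","rb"))
def z(n,x0,y0,x1,y1,k):
    im=d[n]["image"][y0:y1,x0:x1,::-1]
    im=cv2.resize(im,None,fx=k,fy=k,interpolation=cv2.INTER_CUBIC)
    for x in range(x0,x1,20): cv2.putText(im,str(x),((x-x0)*k,10),0,.35,(255,255,255),1); cv2.line(im,((x-x0)*k,12),((x-x0)*k,18),(255,255,255),1)
    for y in range(y0,y1,20): cv2.putText(im,str(y),(0,(y-y0)*k+4),0,.35,(255,255,255),1)
    cv2.imwrite(f"pics/{n}0z.png",im)
z("scene",245,140,415,295,4)
z("side",250,135,370,275,4)
E
```

```text
(no output)
```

View pics/scene0z.png

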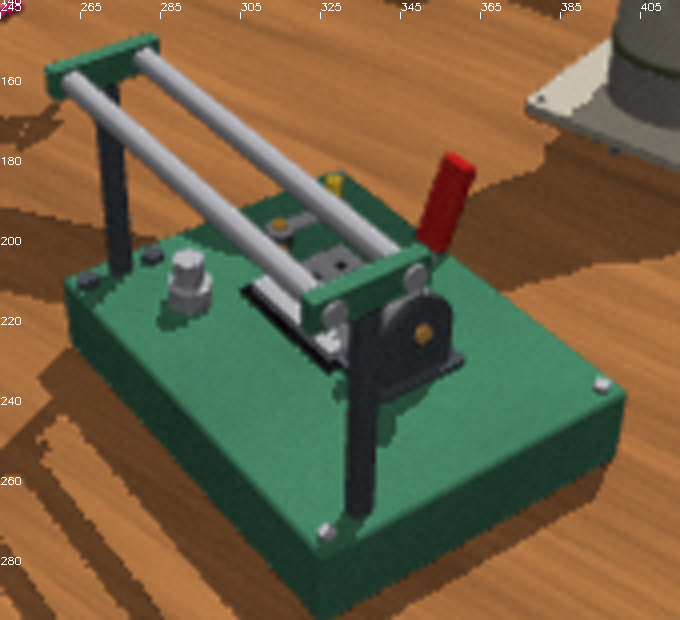

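View pics/side0z.png

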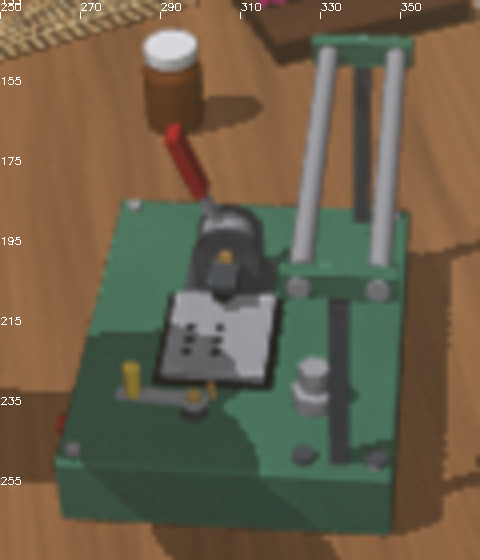

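```bash
cat > h.py <<'E'
import numpy as np,cv2
from scipy.optimize import least_squares
def proj(c,P): return cv2.projectPoints(np.asarray(P,float).reshape(-1,1,3),c["rvec"],c["tvec"],c["mtx"],None)[0].reshape(-1,2)
def W(p,P):
    P=np.atleast_2d(P); c,s=np.cos(p[2]),np.sin(p[2])
    return np.c_[p[0]+c*P[:,0]-s*P[:,1],p[1]+s*P[:,0]+c*P[:,1],P[:,2]]
def knob(a): return [-.03-.052*np.cos(a),-.115+.052*np.sin(a),.118]
def grip(q,d=.095):
    t=np.radians(110)-q; return [-.02+d*np.cos(t),.06,.115+d*np.sin(t)]
E
cat > fit.py <<'E'
from h import *
import pickle
d=pickle.load(open("d0.pkl","rb"))
x,y=.14,.18
S={"scene":[((-x,y,.07),(401.2,238.7)),((x,y,.07),(325,278.7)),((x,-y,.07),(261.7,211.2)),((x,y,0),(325,294.5)),((-.02,.081,.115),(350.7,223.5))],
"side":[((x,y,.07),(352,188)),((x,-y,.07),(347.5,252)),((-x,-y,.07),(265,250.5)),((-x,y,.07),(281.2,185)),((-x,-y,0),(266.2,265)),((x,-y,0),(347.5,268)),((.065,-.17,.26),(324.5,207)),((.125,-.17,.26),(344.5,207.5))]}
K={"scene":(328.5,185),"side":(282.7,226)}
def f(p,out=False):
    e=[]
    for n in S:
        P=[a for a,_ in S[n]]+[knob(p[3])]; I=[b for _,b in S[n]]+[K[n]]
        e.append(proj(d[n],W(p,P))-np.array(I))
    if out: return e
    return np.vstack(e).ravel()
s=least_squares(f,[.6,0,0,.2],loss="soft_l1")
p=s.x;print(p,np.degrees(p[2]))
for e in f(p,1): print(e.round(1))
np.save("p.npy",p)
print("knob",W(p,knob(p[3])),"knob end",W(p,knob(1.57)))
for q in(0,.8,1.5,1.85):print(q,W(p,grip(q)))
for n in S:
    im=cv2.cvtColor(d[n]["image"],cv2.COLOR_RGB2BGR); im=cv2.resize(im,None,fx=4,fy=4)
    P=[(-x,y,.07),(x,y,.07),(x,-y,.07),(-x,-y,.07),(.065,.17,.26),(.065,-.17,.26),(.125,.17,.26),(.125,-.17,.26),grip(0),grip(0,.13),knob(p[3]),(-.03,-.115,.088),(-.02,.081,.115),(-.02,-.022,.082)]
    for u in proj(d[n],W(p,P)): cv2.circle(im,tuple(int(v) for v in u*4+2),4,(255,0,255),1)
    m=[(980,560,1660,1180),(1000,540,1480,1100)][n=="side"]
    cv2.imwrite(f"pics/{n}_fit.png",im[m[1]:m[3],m[0]:m[2]])
E
python3 fit.py
```

```text
[ 0.58263686  0.00581186 -0.26167908  0.10389634] -14.993107006432194
[[ 1.1 -0.9]
 [ 0.1  1.4]
 [-2.2 -1.5]
 [-0.1  3.1]
 [-0.7 -0. ]
 [-0.3  0.1]]
[[ 0.  -1.5]
 [ 0.7  2.4]
 [-2.  -0.2]
 [-1.2 -1.1]
 [-1.1 -0.1]
 [ 0.4  1.1]
 [-0.  -0.4]
 [-0.1 -0.1]
 [ 0.  -0.2]]
knob [[ 0.47534358 -0.07892279  0.118     ]] knob end [[ 0.53731987 -0.04727165  0.118     ]]
0 [[0.5474541  0.07734909 0.2042708 ]]
0.8 [[0.61883207 0.05823262 0.20050384]]
1.5 [[0.66263548 0.04650118 0.15372529]]
1.85 [[0.67038195 0.04442652 0.12163151]]
```

View pics/scene_fit.png

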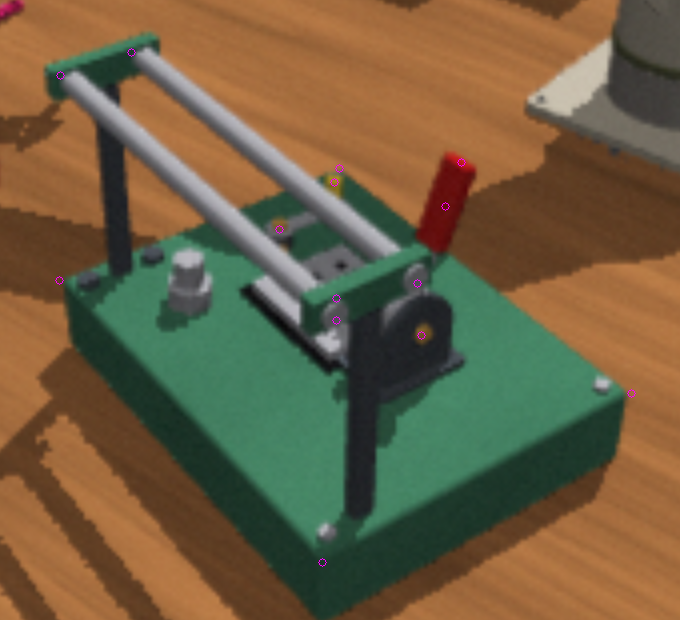

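View pics/side_fit.png

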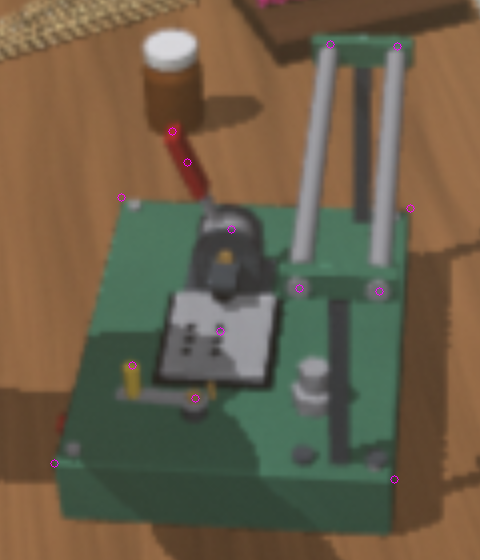

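The pose fit is good: screws, bars, lever and knob all land within about 2 px, and the corners differ only because they are chamfered. Next I work out targets for the clip.

```bash
cat >> h.py <<'E'
from scipy.spatial.transform import Rotation as R
p=np.load("p.npy")
def delta(s,pos,Rt):
    dp=np.asarray(pos)-s["position"]; rv=R.from_matrix(Rt@s["orientation"].T).as_rotvec(degrees=True)
    return dp.round(4),rv.round(2)
def clipR(deg=42):
    a=p[2]+np.radians(deg); y=np.array([np.cos(a),np.sin(a),0]); z=np.array([0,0,-1.]); return np.c_[np.cross(y,z),y,z]
def levR(lean):
    a=p[2]; px=np.array([np.cos(a),np.sin(a),0]); y=np.array([-np.sin(a),np.cos(a),0]); l=np.radians(lean)
    z=np.sin(l)*px+np.array([0,0,-np.cos(l)]); return np.c_[np.cross(y,z),y,z]
E
python3 - <<'E'
from h import *; import pickle
from bench import monitor
d=pickle.load(open("d0.pkl","rb")); s=monitor.observe()
c=d["wrist"]; C=-cv2.Rodrigues(c["rvec"])[0].T@c["tvec"].ravel()
print("cam in tool",s["orientation"].T@(C-s["position"]))
k=W(p,knob(p[3]))[0]; k[2]=.25
print(delta(s,k,clipR()))
print(clipR())
for a in (.1,.4,.7,1.0,1.3,1.57): print(a,W(p,knob(a)).round(4))
# bystanders
print("cup/jar approx")
E
```

```text
cam in tool [ 6.88741059e-02  1.29826311e-04 -1.42030530e-01]
(array([0.2043, 0.4839, 0.0193]), array([-2.000e-02, -6.000e-02,  9.129e+01]))
[[-0.45409769  0.8909519   0.        ]
 [ 0.8909519   0.45409769  0.        ]
 [ 0.          0.         -1.        ]]
0.1 [[ 0.4753 -0.0791  0.118 ]]
0.4 [[ 0.4829 -0.0656  0.118 ]]
0.7 [[ 0.4942 -0.0549  0.118 ]]
1.0 [[ 0.5081 -0.048   0.118 ]]
1.3 [[ 0.5234 -0.0455  0.118 ]]
1.57 [[ 0.5373 -0.0473  0.118 ]]
cup/jar approx
```

Emit:
carry_out:
  plan:
    - [[0.01,0.03,0.005],[0,0,7],0.036]
    - [[0.018,0.043,0.003],[0,0,9],0.036]
    - [[0.018,0.043,0.003],[0,0,9],0.036]
    - [[0.018,0.043,0.002],[0,0,9],0.036]
    - [[0.018,0.043,0.002],[0,0,9],0.036]
    - [[0.018,0.043,0.002],[0,0,9],0.036]
    - [[0.018,0.043,0.002],[0,0,9],0.036]
    - [[0.018,0.043,0],[0,0,9],0.036]

```text
clock: 1.15
position: [0.4075, -0.2307, 0.2504]
orientation: [[-0.105, 0.995, 0.0], [0.995, 0.105, -0.0], [-0.0, 0.0, -1.0]]
force: [0.4, -0.9, 0.9]
finger_gap: 0.0357
```

```bash
cat > d.py <<'E'
from h import *
from bench import monitor
s=monitor.observe(); print(s["clock"],s["position"].round(4),s["force"].round(1),round(s["finger_gap"],4),s["joint_positions"].round(0))
E
python3 - <<'E'
from d import *
k=W(p,knob(p[3]))[0]; k[2]=.16
print(delta(s,k,clipR()))
E
```

```text
1.15 [ 0.4075 -0.2307  0.2504] [ 0.4 -0.9  0.9] 0.0357 [ 48.  -0. -24. 104.  -0.  77.  30.]
(array([ 0.0678,  0.1518, -0.0904]), array([1.0e-02, 1.0e-02, 2.1e+01]))
```

Emit:
carry_out:
  plan:
    - [[0.017,0.038,0],[0,0,6],0.036]
    - [[0.017,0.038,0],[0,0,6],0.036]
    - [[0.017,0.038,-0.01],[0,0,6],0.036]
    - [[0.0168,0.0378,-0.02],[0,0,3],0.036]
    - [[0,0,-0.03],[0,0,0],0.036]
    - [[0,0,-0.03],[0,0,0],0.036]
    - [[0,0,0],[0,0,0],0.036]

```text
clock: 2.02
position: [0.4735, -0.0801, 0.1586]
orientation: [[-0.45, 0.893, -0.004], [0.893, 0.45, 0.001], [0.003, -0.003, -1.0]]
force: [-0.4, 0.5, 0.6]
finger_gap: 0.036
```

```bash
python3 - <<'E'
from d import *
from bench import vision
k=W(p,knob(p[3]))[0]; k[2]=.16
print(delta(s,k,clipR()))
for n in("wrist","side"):
    c=vision.read_camera(n); im=cv2.cvtColor(c["image"],cv2.COLOR_RGB2BGR)
    P=W(p,[knob(p[3]),[-.03,-.115,.088],[-.02,-.022,.082]])
    for u in proj(c,P): cv2.circle(im,tuple(int(v) for v in u),4,(255,0,255),1)
    if n=="side": im=cv2.resize(im[120:290,220:400],None,fx=3,fy=3)
    cv2.imwrite(f"pics/{n}1.png",im)
E
```

```text
2.025 [ 0.4735 -0.0801  0.1586] [-0.4  0.5  0.6] 0.036 [ 37.   7. -34. 109.   4.  66.  28.]
(array([0.0018, 0.0012, 0.0014]), array([-0.07, -0.23,  0.28]))
```

View pics/wrist1.png

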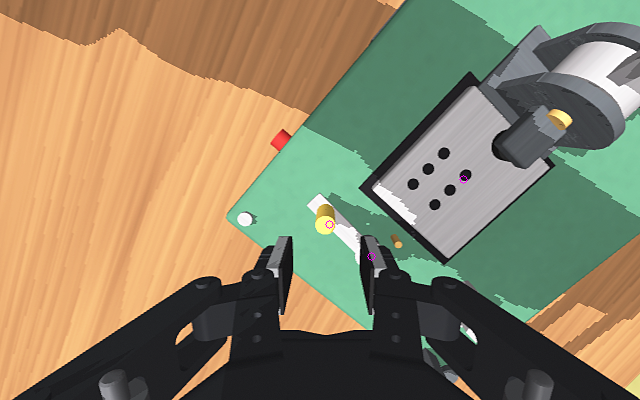

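View pics/side1.png

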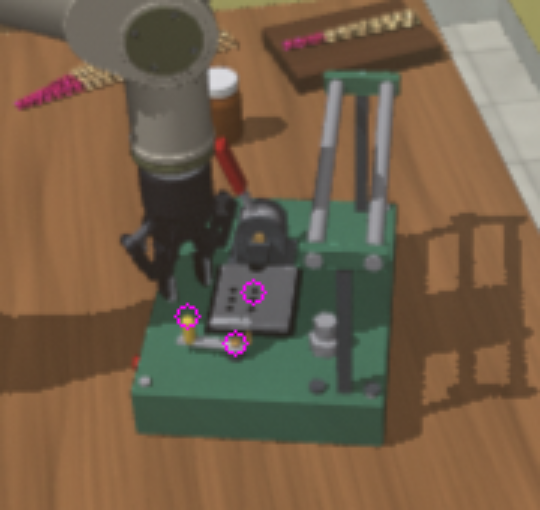

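Emit:
carry_out:
  plan:
    - [[0.001,0.001,-0.02],[0,0,0],0.036]
    - [[0,0,-0.02],[0,0,0],0.036]
    - [[0,0,-0.02],[0,0,0],0.036]
    - [[0,0,-0.002],[0,0,0],0.024]
    - [[0,0,0],[0,0,0],0.022]

```text
clock: 2.75
position: [0.4768, -0.0795, 0.0997]
orientation: [[-0.449, 0.893, 0.002], [0.893, 0.449, -0.0], [-0.001, 0.001, -1.0]]
force: [-0.3, -0.2, 0.8]
finger_gap: 0.0219
```

```bash
python3 - <<'E'
from d import *
n=clipR()[:,1]
prev=s["position"]
for a in (.3,.5,.7,.9,1.1,1.3,1.45,1.57):
    t=W(p,knob(a))[0]+n*.005; print(a,(t-prev).round(4)); prev=t
E
```

```text
2.75 [ 0.4768 -0.0795  0.0997] [-0.3 -0.2  0.8] 0.0219 [ 36.  11. -34. 112.   7.  59.  25.]
0.3 [0.0075 0.012  0.0183]
0.5 [0.0064 0.0082 0.    ]
0.7 [0.0079 0.0068 0.    ]
0.9 [0.0091 0.0051 0.    ]
1.1 [0.0099 0.0032 0.    ]
1.3 [0.0103 0.0011 0.    ]
1.45 [ 0.0078 -0.0005  0.    ]
1.57 [ 0.0061 -0.0012  0.    ]
```

Emit:
carry_out:
  plan:
    - [[0.0075,0.012,0],[0,0,0],0.022]
    - [[0.0064,0.0082,0],[0,0,0],0.022]
    - [[0.0079,0.0068,0],[0,0,0],0.022]
    - [[0.0091,0.0051,0],[0,0,0],0.022]
    - [[0.0099,0.0032,0],[0,0,0],0.022]
    - [[0.0103,0.0011,0],[0,0,0],0.022]
    - [[0.0078,-0.0005,0],[0,0,0],0.022]
    - [[0.0061,-0.0012,0],[0,0,0],0.022]

```text
clock: 3.75
position: [0.5396, -0.0448, 0.0977]
orientation: [[-0.449, 0.893, -0.005], [0.893, 0.449, -0.0], [0.002, -0.004, -1.0]]
force: [-19.8, -1.3, 9.5]
finger_gap: 0.0221
```

Emit:
carry_out:
  plan:
    - [[0,0,0],[0,0,0],0.022]
    - [[0,0,0],[0,0,0],0.022]

```text
clock: 4.0
position: [0.5394, -0.0454, 0.0976]
orientation: [[-0.449, 0.894, -0.004], [0.894, 0.449, -0.001], [0.001, -0.004, -1.0]]
force: [-9.4, -1.9, 3.5]
finger_gap: 0.022
```

```bash
cat > look.py <<'E'
from d import *
from bench import vision
import sys
i=sys.argv[1]
out=[]
for n in sys.argv[2:]:
    c=vision.read_camera(n); im=cv2.cvtColor(c["image"],cv2.COLOR_RGB2BGR)
    P=W(p,[knob(1.57),grip(0),grip(1.85)])
    for u in proj(c,P): cv2.circle(im,tuple(int(v) for v in u),3,(255,0,255),1)
    if n=="side": im=cv2.resize(im[120:290,220:400],None,fx=3,fy=3)
    if n=="scene": im=cv2.resize(im[100:300,230:430],None,fx=3,fy=3)
    cv2.imwrite(f"pics/{n}{i}.png",im)
E
python3 look.py 2 wrist side
```

```text
4.0 [ 0.5394 -0.0454  0.0976] [-9.4 -1.9  3.5] 0.022 [ 30.  19. -34. 104.  12.  61.  17.]
```

View pics/wrist2.png

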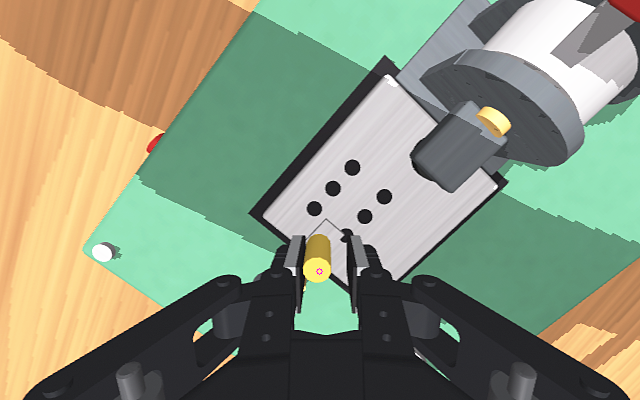

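View pics/side2.png

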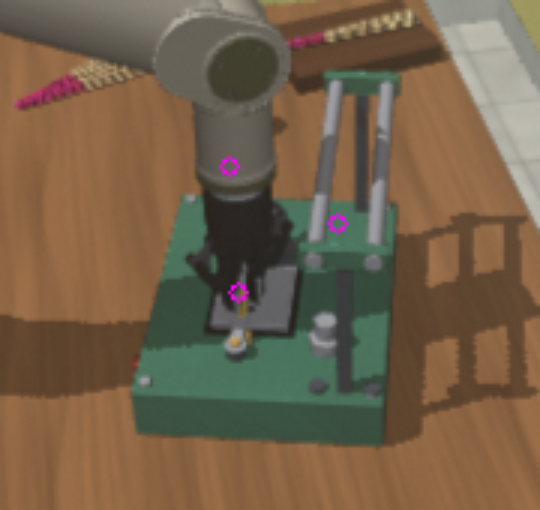

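Emit:
carry_out:
  plan:
    - [[-0.002,-0.001,0],[0,0,0],0.026]
    - [[0,0,0],[0,0,0],0.034]
    - [[0,0,0.015],[0,0,0],0.036]
    - [[0,0,0.04],[0,0,0],0.036]
    - [[0,0,0.05],[0,0,0],0.036]
    - [[-0.01,0,0.05],[0,0,0],0.02]
    - [[-0.04,0,0.02],[0,0,0],0.0]
    - [[-0.03,0,0],[0,0,0],0.0]

```text
clock: 5.1
position: [0.459, -0.0451, 0.2763]
orientation: [[-0.45, 0.893, 0.005], [0.893, 0.45, -0.001], [-0.003, 0.004, -1.0]]
force: [-1.1, -0.8, -0.6]
finger_gap: 0.0001
```

```bash
python3 look.py 3 side; python3 - <<'E'
from d import *
for P in ([-.14,.03,.27],[-.11,.06,.19]):
    t=W(p,P)[0]; print(t,delta(s,t,levR(42)))
E
```

```text
5.1 [ 0.459  -0.0451  0.2763] [-1.1 -0.8 -0.6] 0.0001 [ 36.  -2. -35. 102.  -1.  79.  28.]
5.15 [ 0.4562 -0.0452  0.2756] [ 1.1  0.6 -0.1] -0.0 [ 37.  -2. -35. 102.  -1.  79.  28.]
[0.45516397 0.07100897 0.27      ] (array([-0.0011,  0.1162, -0.0056]), array([-27.23, -33.38,  46.02]))
[0.49190376 0.09222659 0.19      ] (array([ 0.0357,  0.1374, -0.0856]), array([-27.23, -33.38,  46.02]))
```

View pics/side3.png

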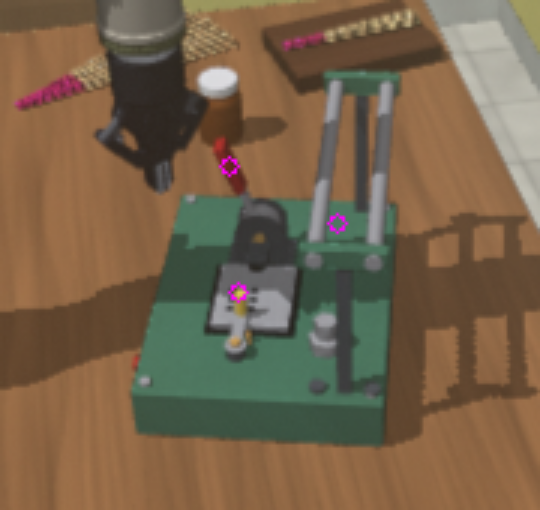

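The clip rests at its stop (knob on the marker) and the lever is still open. Next I turn the tool to a 42° lean in front of the lever.

Emit:
carry_out:
  plan:
    - [[0,0.0145,0],[-3.4,-4.17,5.75],0.0]
    - [[0,0.0145,0],[-3.4,-4.17,5.75],0.0]
    - [[0,0.0145,0],[-3.4,-4.17,5.75],0.0]
    - [[0,0.0145,0],[-3.4,-4.17,5.75],0.0]
    - [[0,0.0145,0],[-3.4,-4.17,5.75],0.0]
    - [[0,0.0145,0],[-3.4,-4.17,5.75],0.0]
    - [[0,0.0145,0],[-3.4,-4.17,5.75],0.0]
    - [[0,0.0145,0],[-3.4,-4.17,5.75],0.0]

```text
clock: 6.15
position: [0.4585, 0.0652, 0.2739]
orientation: [[-0.726, 0.289, 0.623], [0.224, 0.957, -0.183], [-0.65, 0.007, -0.76]]
force: [0.9, -1.3, 1.5]
finger_gap: -0.0005
```

```bash
python3 - <<'E'
from d import *
for P in ([-.14,.03,.27],[-.11,.06,.19]):
    t=W(p,P)[0]; print(t,delta(s,t,levR(42)))
E
```

```text
6.15 [0.4585 0.0652 0.2739] [ 0.9 -1.3  1.5] -0.0005 [  7. -29. -32. 130.  16.  44.  39.]
[0.45516397 0.07100897 0.27      ] (array([-0.0033,  0.0059, -0.0039]), array([-0.8 , -1.31,  1.82]))
[0.49190376 0.09222659 0.19      ] (array([ 0.0334,  0.0271, -0.0839]), array([-0.8 , -1.31,  1.82]))
```

Emit:
carry_out:
  plan:
    - [[0.01,0.006,-0.01],[-0.2,-0.3,0.4],0.0]
    - [[0.008,0.007,-0.02],[-0.2,-0.3,0.4],0.0]
    - [[0.008,0.007,-0.027],[-0.2,-0.3,0.5],0.0]
    - [[0.007,0.007,-0.027],[-0.2,-0.4,0.5],0.0]
    - [[0,0,0],[0,0,0],0.0]

```text
clock: 6.78
position: [0.4915, 0.0902, 0.1882]
orientation: [[-0.72, 0.265, 0.641], [0.198, 0.964, -0.175], [-0.665, 0.001, -0.747]]
force: [1.1, 0.3, 0.8]
finger_gap: 0.0001
```

```bash
python3 look.py 4 wrist scene side; python3 - <<'E'
from d import *
t=W(p,[-.11,.06,.19])[0]; print(t,delta(s,t,levR(42)))
E
```

```text
6.775 [0.4915 0.0902 0.1882] [1.1 0.3 0.8] 0.0001 [ 19. -18. -48. 133.  31.  33.  21.]
6.925 [0.4922 0.0908 0.1909] [1.  0.5 1. ] -0.0 [ 18. -18. -48. 133.  31.  33.  21.]
[0.49190376 0.09222659 0.19      ] (array([-0.0003,  0.0014, -0.0009]), array([-0.15, -0.07,  0.3 ]))
```

View pics/wrist4.png

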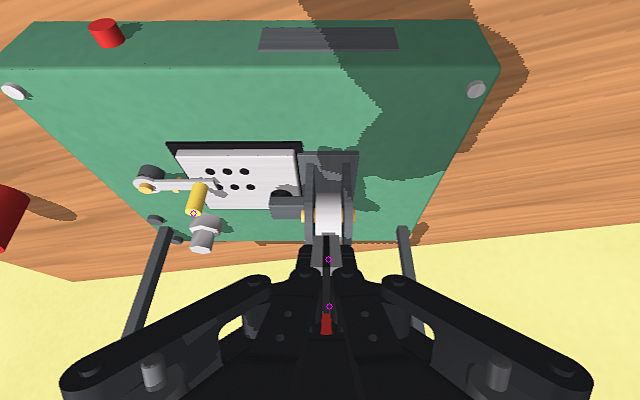

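View pics/scene4.png

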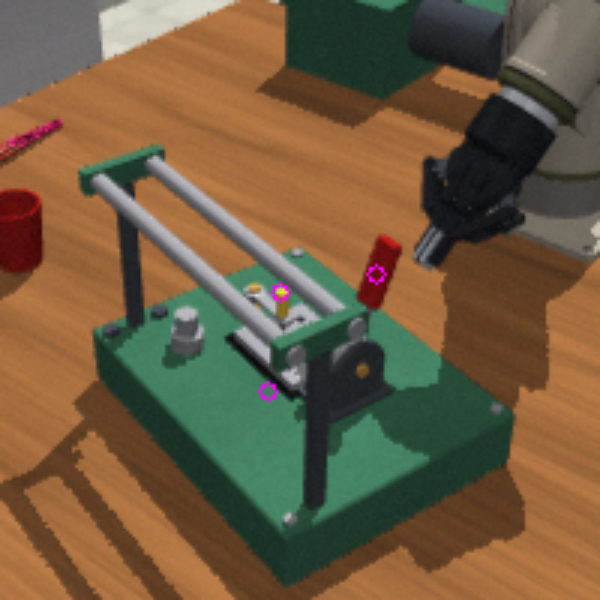

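View pics/side4.png

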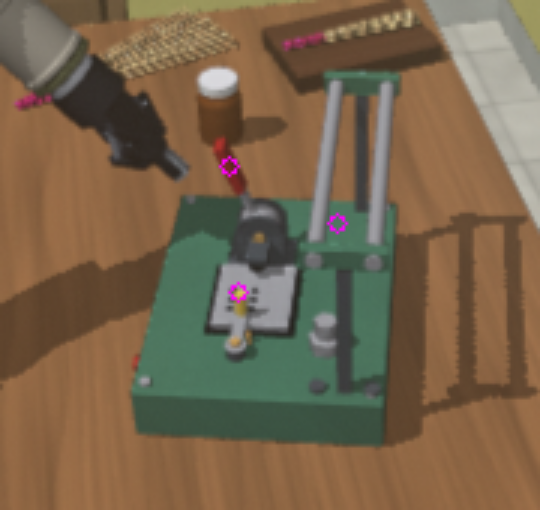

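Tool is lined up with the paddle, both visually and by the numbers. Next, the push path along the lever's arc.

```bash
cat > lev.py <<'E'
from d import *
def tcp(q,d=.082,lean=42):
    t=np.radians(110)-q; u=np.array([np.cos(t),np.sin(t)]); m=np.array([np.sin(t),-np.cos(t)])
    l=np.radians(lean); tx=np.array([-np.cos(l),-np.sin(l)]); 
    v=np.array([-.02,.115])+d*u-(.007+.011*abs(tx@m))*m
    return np.array([v[0],.06,v[1]])
def clear(P,lean=42):
    l=np.radians(lean); v=np.array([.065-P[0],.26-P[2]]); a=np.array([-np.sin(l),np.cos(l)]); return abs(v[0]*a[1]-v[1]*a[0])-.009
if __name__=="__main__":
    prev=s["position"]
    for q in (0,.1,.2,.3,.4,.5,.6,.7,.8,.9,1.0,1.1,1.2,1.3,1.4,1.5,1.6,1.68):
        P=tcp(q); t=W(p,P)[0]; print(q,P.round(3),round(clear(P),3),(t-prev).round(4)); prev=t
E
python3 lev.py
```

```text
6.925 [0.4922 0.0908 0.1909] [1.  0.5 1. ] -0.0 [ 18. -18. -48. 133.  31.  33.  21.]
0 [-0.064  0.06   0.186] 0.136 [ 0.0439 -0.0104 -0.0047]
0.1 [-0.056  0.06   0.19 ] 0.128 [ 0.0075 -0.002   0.0042]
0.2 [-0.048  0.06   0.194] 0.119 [ 0.008  -0.0021  0.0033]
0.3 [-0.04   0.06   0.196] 0.111 [ 0.0084 -0.0022  0.0025]
0.4 [-0.031  0.06   0.198] 0.104 [ 0.0086 -0.0023  0.0015]
0.5 [-0.021  0.06   0.198] 0.097 [ 0.0088 -0.0024  0.0005]
0.6 [-0.012  0.06   0.198] 0.09 [ 0.0089 -0.0024 -0.0005]
0.7 [-0.003  0.06   0.196] 0.084 [ 0.0088 -0.0024 -0.0015]
0.8 [0.006 0.06  0.194] 0.079 [ 0.0086 -0.0023 -0.0025]
0.9 [0.014 0.06  0.19 ] 0.075 [ 0.0083 -0.0022 -0.0035]
1.0 [0.022 0.06  0.186] 0.072 [ 0.0079 -0.0021 -0.0044]
1.1 [0.03 0.06 0.18] 0.07 [ 0.0074 -0.002  -0.0053]
1.2 [0.037 0.06  0.174] 0.069 [ 0.0066 -0.0018 -0.0059]
1.3 [0.042 0.06  0.169] 0.069 [ 0.0048 -0.0013 -0.0051]
1.4 [0.047 0.06  0.164] 0.069 [ 0.0044 -0.0012 -0.0055]
1.5 [0.051 0.06  0.158] 0.07 [ 0.004  -0.0011 -0.0059]
1.6 [0.054 0.06  0.152] 0.072 [ 0.0035 -0.0009 -0.0063]
1.68 [0.057 0.06  0.146] 0.073 [ 0.0024 -0.0006 -0.0053]
```

Emit:
carry_out:
  plan:
    - [[0.018,-0.004,-0.002],[0,0,0],0.0]
    - [[0.018,-0.0044,-0.0027],[0,0,0],0.0]
    - [[0.0079,-0.002,0],[0,0,0],0.0]
    - [[0.0075,-0.002,0.0042],[0,0,0],0.0]
    - [[0.008,-0.0021,0.0033],[0,0,0],0.0]
    - [[0.0084,-0.0022,0.0025],[0,0,0],0.0]
    - [[0.0086,-0.0023,0.0015],[0,0,0],0.0]
    - [[0,0,0],[0,0,0],0.0]

```text
clock: 7.92
position: [0.5682, 0.0725, 0.1963]
orientation: [[-0.719, 0.262, 0.644], [0.196, 0.965, -0.173], [-0.667, 0.002, -0.745]]
force: [-4.3, -0.6, -0.6]
finger_gap: -0.0003
```

```bash
python3 look.py 5 scene side; python3 - <<'E'
from lev import *
print(delta(s,W(p,tcp(.4))[0],levR(42)))
E
```

```text
7.925 [0.5682 0.0725 0.1963] [-4.3 -0.6 -0.6] -0.0003 [ 25.  -6. -50. 125.  42.  32.  18.]
8.025 [0.5678 0.0726 0.1963] [-4.7 -0.9 -1.3] -0.0003 [ 25.  -6. -50. 125.  42.  32.  18.]
(array([ 0.0008, -0.001 ,  0.0013]), array([-0.11, -0.14,  0.15]))
```

View pics/scene5.png

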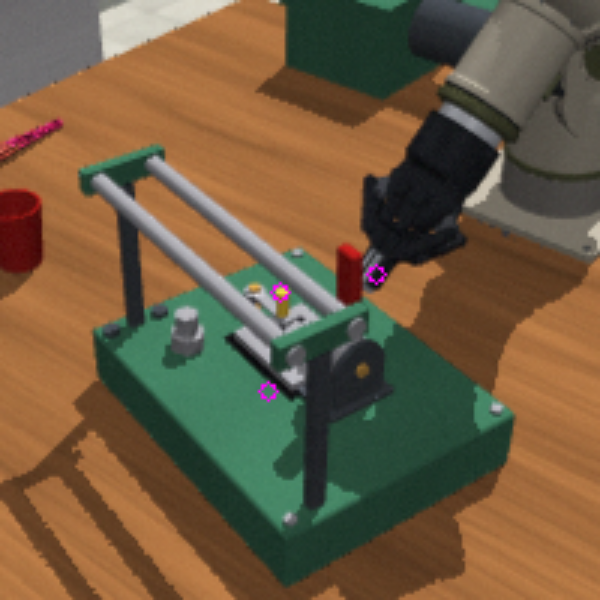

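View pics/side5.png

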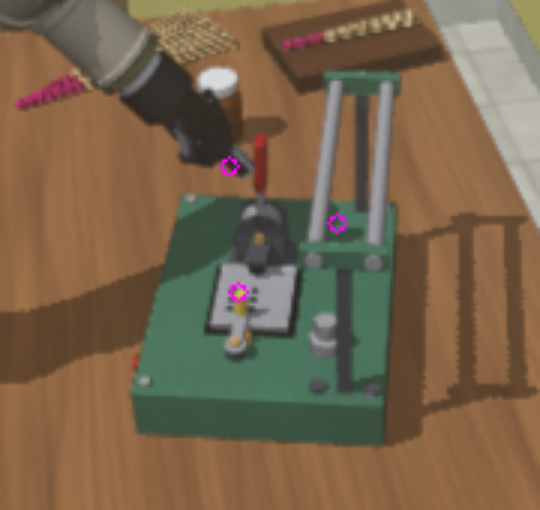

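The lever is moving as planned: the paddle is upright and the force is about 5 N. Continuing.

Emit:
carry_out:
  plan:
    - [[0.0092,-0.0024,0.001],[0,0,0],0.0]
    - [[0.0089,-0.0024,-0.0005],[0,0,0],0.0]
    - [[0.0088,-0.0024,-0.0015],[0,0,0],0.0]
    - [[0.0086,-0.0023,-0.0025],[0,0,0],0.0]
    - [[0.0083,-0.0022,-0.0035],[0,0,0],0.0]
    - [[0.0079,-0.0021,-0.0044],[0,0,0],0.0]
    - [[0.0074,-0.002,-0.0053],[0,0,0],0.0]

```text
clock: 8.9
position: [0.6271, 0.0573, 0.1797]
orientation: [[-0.719, 0.26, 0.645], [0.195, 0.966, -0.173], [-0.667, 0.001, -0.745]]
force: [-5.1, 0.4, 0.5]
finger_gap: 0.0
```

```bash
python3 look.py 6 scene side; python3 - <<'E'
from lev import *
print(delta(s,W(p,tcp(1.1))[0],levR(42)))
E
```

```text
8.9 [0.6271 0.0573 0.1797] [-5.1  0.4  0.5] 0.0 [ 26.   5. -49. 120.  56.  34.  11.]
9.0 [0.6273 0.0571 0.1796] [-3.6  0.   0.1] -0.0003 [ 26.   5. -49. 120.  56.  34.  11.]
(array([-0.0001, -0.0012,  0.0008]), array([-0.14, -0.12,  0.11]))
```

View pics/scene6.png

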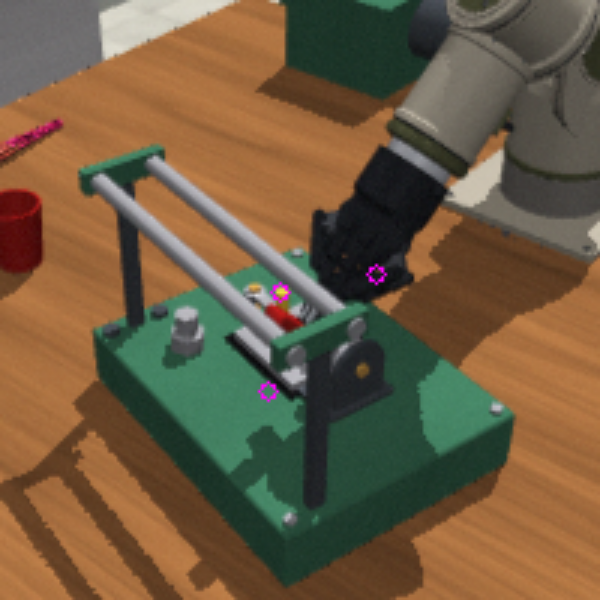

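View pics/side6.png

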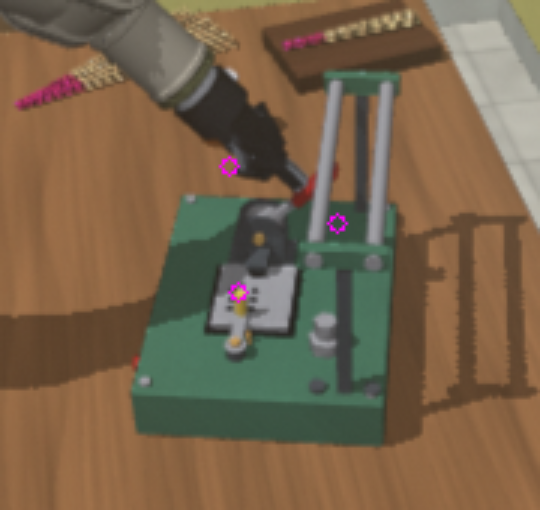

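The paddle is passing under the bars and the gripper is well behind them. I push on past the high point.

Emit:
carry_out:
  plan:
    - [[0.0066,-0.0018,-0.0059],[0,0,0],0.0]
    - [[0.0048,-0.0013,-0.0051],[0,0,0],0.0]
    - [[0.0044,-0.0012,-0.0055],[0,0,0],0.0]
    - [[0.004,-0.0011,-0.0059],[0,0,0],0.0]
    - [[0.0035,-0.0009,-0.0063],[0,0,0],0.0]
    - [[0.0024,-0.0006,-0.0053],[0,0,0],0.0]
    - [[0,0,0],[0,0,0],0.0]

```text
clock: 9.88
position: [0.6525, 0.0499, 0.145]
orientation: [[-0.719, 0.261, 0.644], [0.195, 0.965, -0.173], [-0.666, 0.001, -0.746]]
force: [-0.0, -0.7, 0.2]
finger_gap: -0.0003
```

```bash
python3 look.py 7 scene side; python3 - <<'E'
from lev import *
print(delta(s,W(p,tcp(1.68))[0],levR(42)))
E
```

```text
9.875 [0.6525 0.0499 0.145 ] [-0.  -0.7  0.2] -0.0003 [ 24.  12. -46. 119.  67.  34.   3.]
9.975 [0.6527 0.0502 0.1457] [-0.3  0.6 -1.1] -0.0002 [ 24.  12. -46. 119.  67.  34.   3.]
(array([ 0.0003, -0.0011,  0.0006]), array([-0.12, -0.13,  0.13]))
```

View pics/scene7.png

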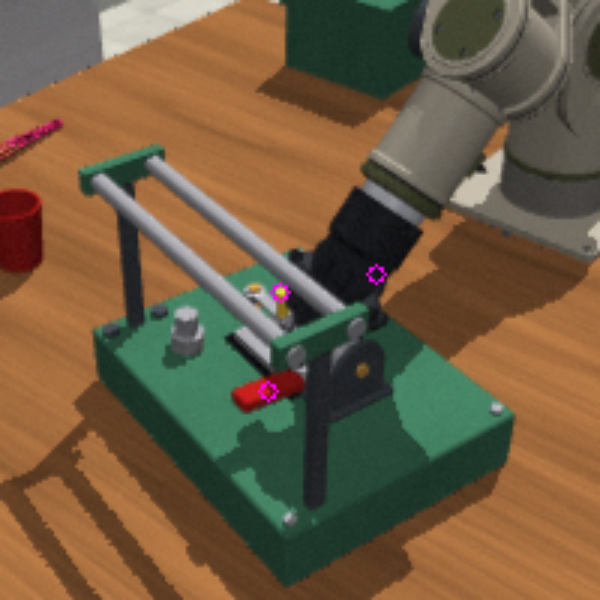

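View pics/side7.png

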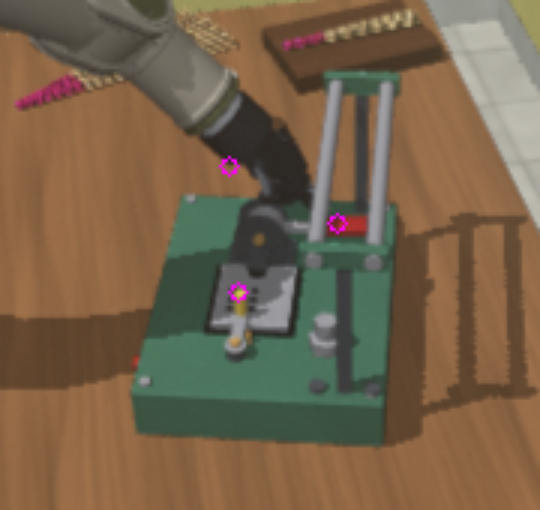

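The lever has snapped closed: the paddle is on the 1.85 marker and the force is about 0. I back out along the tool axis.

Emit:
carry_out:
  plan:
    - [[-0.0064,0.0017,0.0075],[0,0,0],0.0]
    - [[-0.0128,0.0034,0.015],[0,0,0],0.0]
    - [[-0.0128,0.0034,0.015],[0,0,0],0.0]
    - [[-0.0128,0.0034,0.015],[0,0,0],0.0]
    - [[-0.0192,0.0051,0.022],[0,0,0],0.0]
    - [[-0.0192,0.0051,0.022],[0,0,0],0.0]
    - [[-0.0192,0.0051,0.015],[0,0,0],0.0]
    - [[-0.0192,0.0051,0.01],[0,0,0],0.0]

```text
clock: 10.98
position: [0.5306, 0.0828, 0.2686]
orientation: [[-0.718, 0.261, 0.646], [0.195, 0.965, -0.173], [-0.669, 0.002, -0.744]]
force: [0.1, 0.3, -0.2]
finger_gap: -0.0002
```

Emit:
carry_out:
  plan:
    - [[-0.01,0.003,0],[0,0,0],0.0]
    - [[0,0,0],[0,0,0],0.0]
    - [[0,0,0],[0,0,0],0.0]

```text
clock: 11.35
position: [0.5213, 0.0851, 0.2667]
orientation: [[-0.719, 0.261, 0.644], [0.195, 0.965, -0.173], [-0.667, 0.001, -0.745]]
force: [0.3, 0.3, -0.8]
finger_gap: 0.0002
```

```bash
python3 look.py 8 scene side
```

```text
11.35 [0.5213 0.0851 0.2667] [ 0.3  0.3 -0.8] 0.0002 [ 21. -20. -45. 125.  19.  38.  37.]
```

View pics/scene8.png

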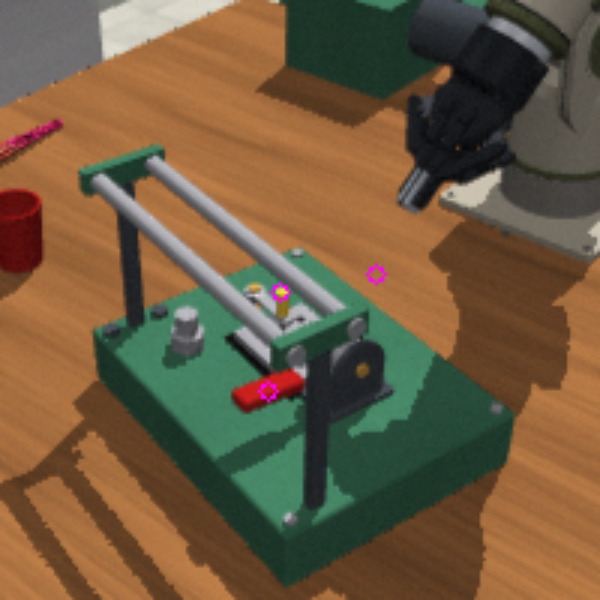

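View pics/side8.png

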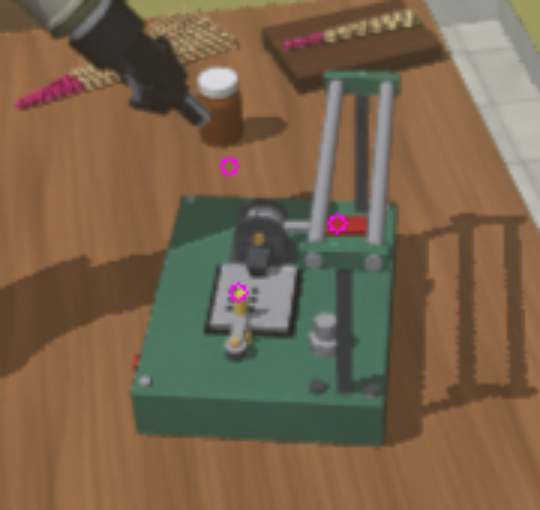

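Both views agree: the lever is closed at (268,391) in the scene crop, the clip knob is on its stop marker at (280,292), and the arm is free. The bystanders look unmoved.

```bash
python3 -c "
from bench import job; print(job.close_job())"
```

```text
the job is handed in; nothing more can be done
None
```

The clip is swung onto the die plate and the cam lever is snapped closed. I handed the job in at about 11.4 s; no verdict is reported.

- **Clip:** I swung it by its knob between the loosely straddling fingers until it reached its stop. The reaction force was about 20 N at most while it pressed against the stop. The lever was still open at that point.
- **Lever:** I pushed it over its high point with shut fingers, leaning back 42°. The force readings stayed near 5 N, and my path calculation kept the tool axis at least 69 mm from the nearer bar's surface. I then backed out along the tool axis.

In the last scene and side pictures, the knob and the paddle sit on their predicted end positions (clip 1.57 rad, lever 1.85 rad). The cup, jar and coupling look unmoved; I did not measure their positions. The wrist force was about 0 and the gripper was clear of everything. No check failed or disagreed. The joint angles come only from the pictures, because the state does not give them.

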